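# Close the swing-lid specimen pot

### The arm

A 6-joint arm with a two-finger parallel gripper is mounted at the origin on a cart in front of the work surface, level with it; the furniture and walls round the work are solid. World frame = base frame: x ahead of the robot, y to its left, z up, the work surface at z = 0. Lengths are in mm, angles in rad, forces in N, time in s.
With the tool pointing down it reaches from about 350 to 875 mm from the base axis. Payload 4.2 kg.
Tool frame: the origin (TCP) lies midway between the tips of the shut fingers; the grasp point (between the pads) lies 19 mm behind it (arm.hold_point_z is the distance from the TCP to the grasp point, in mm); z points along the fingers, y is the line along which they close (so a half turn about z gives the same grasp; the last joint's range is limited). The gripper opens to 85 mm and grips with 20 to 120 N. Pads are 22 mm wide; open, the fingers measure 114 mm over their backs; the gripper's body (76 mm by 85 mm) begins 54 mm behind the grasp point. The pads swing forward as they close: fully open they stand 13 mm farther back than shut.
Start: joints at [-1.057, 0.385, 0.008, 0, -1.194, -0.259], TCP at [157.549, -604.795, 201.212] pointing down, gripper open.
Joint ranges: [-3.14, 3.14], [-1.21, 2.06], [-1.07, 1.41], [-3.16, 2.05], [-2.99, -0.16], [-3.1, 3.1]. Speed limits (rad/s): [2.79, 2.79, 3.14, 3.14, 3.14, 3.14].

### API

Orientations are given as a unit quaternion [x, y, z, w].
In Python, from bench import arm, vision gives the robot as it stands. The module is installed in compiled form; this text tells all that it offers.
- The arm moves only by the tool servo_tool, never from a script. Its argument "plan" is a list of rows, each a list of 7 numbers: the shift along the world's x, y, z each as a share of 300 mm, from -1 to 1, then the turn, a rotation vector about the world's x, y, z each as a share of 2 rad, from -1 to 1, then the opening, from 0 (shut) to 1 (fully open). A call has 1 to 20 rows; each row shifts and turns the commanded pose from where the row before left it; what a row does not reach is not made up. A row lasts 1/8 s, in which the tool goes at most 62.5 mm and 10.7 degrees, less where a joint would pass 70% of its speed; a pose out of reach is approached as far as the arm can. A call with a number of a shift or a turn outside -1 to 1 is refused whole. A call with a gripper value outside its range is refused whole. The fingers move at their own pace and stop on an object; the grip force is fixed at half the most. Time passes only in rows, so rows that do not move let the fingers close. It gives the time, the measured TCP pose, the force, the opening and the grip force at its end, in the units of the state.
- arm.read_state(): the state, without advancing time (a new reading comes with each control period).
- vision.get_image(name): name is "side" or "top"; returns a dict with "image" (420x560x3 uint8, red, green, blue), "z_map" (420x560 float32, mm along the optical axis (not along the pixel's ray), 0 where there is no reading), "K" (3x3 intrinsics, pixels), "world_to_cam" (4x4, takes a point from world to camera coordinates). Camera axes: x right, y down, z forward; pixel columns grow to the right and rows downward; lengths in mm; the calibration is good to about 2 mm. A picture is of the moment at which its call begins.
- arm.job_done(): hands the job in; it is judged then, once.
The state is a dict: "clock": time; "joints": joint angles; "joint_vel": joint speeds; "joint_efforts": joint torques, N m; "position": TCP position; "ee_rot": TCP orientation; "contact_force": force on the tool from outside, world axes, zero at the start; "wrist_torque": the same for the moment, N m; "gripper_width": finger opening in mm; "grasp_force": force on a finger pad.
Only numpy, scipy, OpenCV 4.12 (cv2) and the standard library are available. Lean on these libraries where they do the work, as an engineer would, in place of code of your own. Each camera call takes 0.05 s, during which the arm holds its last target. There are 200 camera calls.

### The job

The specimen pot stands open with its lid arm swung aside. Swing the arm back over the pot as far as it goes, and only then screw the cap down tight, clockwise, by its black grip; let go. Leave the other things on the bench where they are.

Things in the scene. Friction and masses are not known exactly. Their poses are not given: they have to be found in the camera images.
- pot: Fixed bench fixture: a dark steel plate 190 x 112 x 10 mm carrying an open aluminium pot (80 mm diameter, its shoulder 85 mm above the bench, a threaded steel neck 60 mm in diameter up to 95 mm). Origin on the pot's axis at bench level; x points from the pot to the pivot post of the lid arm, 115 mm away; z up. It does not move during the work, but stands elsewhere, and turned, in each run.
- pot_mouth (a point): Centre of the pot's open mouth, at the top of the neck, 95 mm above the bench; axes as the pot's.
- pivot_axis (a point): On the vertical axis of the lid arm's pivot (post 22 mm, hub 34 mm in diameter, top 142 mm above the bench), at the height of the arm bar's centre, 124 mm above the bench.
- lid_arm (a joint): Angle (rad) of the lid arm about its vertical pivot: 0 = cap straight over the pot, against a stop; grows as the arm swings open, counter-clockwise seen from above, up to 1.5. Stiff (0.3 N m): it stays where it is left. Turning the cap clockwise presses the arm against its stop at 0.
- bar_mid (a point): Middle of the arm's horizontal dark steel bar, 56 mm from the pivot and 59 mm from the cap's axis; the bar is 16 mm wide and 12 mm high, bare from 17 mm to 98 mm from the pivot. The point is at the bar's centre; its x axis lies along the bar, from the cap towards the pivot. The bar can be gripped from above or pushed.
- cap (a joint): Angle (rad) of the screw cap in the arm: 0 = fully loose (raised), grows clockwise seen from above to the stop at 2.4 = tight. The cap sinks 6 mm per rad. It turns against 0.15 N m and stays where it is left. It is captive in the arm: at the end of the arm, 115 mm from the pivot.
- cap_grip (a point): On the cap's vertical axis at mid-height of its round, fluted black grip (48 mm diameter, 30 mm high; centre 165 mm above the bench when fully loose, 151 mm when tight). A bare 18 mm stem joins it to the steel skirt (72 mm diameter) below the arm; 20 mm of free space lies between grip and arm when loose, 6 mm when tight.
- tape_1: Roll of tan adhesive tape lying flat beside the pot, 96 mm across, 25 mm high; loose bystander; origin at its centre, underside.
- steel_sample_1: Round steel sample disc, 42 mm across, 22 mm high, on the other side of the pot; loose bystander; origin at its centre, underside.
- mug_1: Striped mug, 90 mm high, loose bystander to the robot's right; origin at its underside.
- stapler: Red and black stapler, 135 mm long, 50 mm high, loose bystander to the right; origin at its underside.
- mouse: Black computer mouse, 112 x 62 x 40 mm, loose bystander in front of the printer, to the right; origin at its underside.
Things that resemble listed ones, but are neither listed nor needed, are in the scene too. There is more than one size of the pot; the job needs the larger.

How it is judged:
By the outcome, as a careful person would: the job done as asked, in the order asked, and still so for the second after the job is handed in, with the robot touching nothing.
It also fails if it takes over 64 s, if anything falls off the work surface, if the arm or the gripper's body presses on something with over 40 N, if the wrist force passes 120 N, or if a joint passes its speed limit or range.

## Working session

There is one attempt and no reset: what is moved stays moved. The work goes in short steps, Python scripts to look and compute and a tool call to move; the robot and the scene stay as the last step left them, time stands still between calls to the robot, and variables do not carry over. Pictures are saved under pics/ and viewed, at most 10 in all, crops included, and the job is handed in when it is done.

Besides the shell and the picture viewer there is one more tool, called after "Request:" in YAML: its name, and indented under it one key for each argument. servo_tool: Moves the arm, as the interface text tells. Its arguments: {"type":"object","properties":{"plan":{"type":"array"}},"required":["plan"]}

```bash
mkdir -p pics
cat > h.py <<'E'
import numpy as np, cv2
from bench import arm, vision
def get(n):
    d=vision.get_image(n); return d
def cloud(d):
    z=d["z_map"];K=d["K"];v,u=np.mgrid[:z.shape[0],:z.shape[1]]
    p=np.stack([(u-K[0,2])/K[0,0]*z,(v-K[1,2])/K[1,1]*z,z,np.ones_like(z)],-1)
    w=p@np.linalg.inv(d["world_to_cam"]).T
    w=w[...,:3]; w[z==0]=np.nan; return w
E
python3 - <<'E'
from h import *
a=get("top");b=get("side")
for n,d in(("top",a),("side",b)):
    cv2.imwrite(f"pics/{n}0.png",d["image"][...,::-1]); np.savez(f"{n}0.npz",**d)
    print(n,d["K"].tolist(),np.linalg.inv(d["world_to_cam"]).round(2).tolist())
print(arm.read_state(),arm.hold_point_z)
E
```

```text
top [[515.2064103128026, 0.0, 270.7147160231849], [0.0, 515.2064103128026, 205.70122892991608], [0.0, 0.0, 1.0]] [[0.02, -0.99, 0.13, 363.47], [-1.0, -0.02, 0.0, -18.26], [-0.0, -0.13, -0.99, 1386.64], [0.0, 0.0, 0.0, 1.0]]
side [[479.05443251624666, 0.0, 277.31693519191856], [0.0, 479.05443251624666, 216.83124286554516], [0.0, 0.0, 1.0]] [[0.84, -0.27, 0.48, -212.36], [-0.55, -0.4, 0.74, -1179.9], [-0.01, -0.88, -0.48, 881.9], [0.0, 0.0, 0.0, 1.0]]
{'clock': 0.1, 'joints': array([-1.05739459e+00,  3.85490802e-01,  6.73761112e-03, -4.41610747e-04,
       -1.19401982e+00, -2.58578093e-01]), 'joint_vel': array([-5.68640444e-04, -2.02469147e-03,  3.69080450e-03,  2.42060320e-03,
       -8.79948555e-04,  5.11772421e-05]), 'joint_efforts': array([-3.83505412e-04, -3.93320525e+01,  1.88929653e+01,  4.19797316e+00,
       -2.57698885e-03,  1.46491427e-06]), 'position': array([ 157.3934522 , -604.2381185 ,  200.21360254]), 'ee_rot': array([-1.26986523e-01,  9.91903929e-01,  9.92894267e-04, -1.81951429e-04]), 'contact_force': array([ 0.8827043 , -0.21590694, -0.03075197]), 'wrist_torque': array([-0.02077668, -0.01180328, -0.02247656]), 'grasp_force': 0.0, 'gripper_width': 85.36906033563231} 18.700000000000003
```

View pics/top0.png

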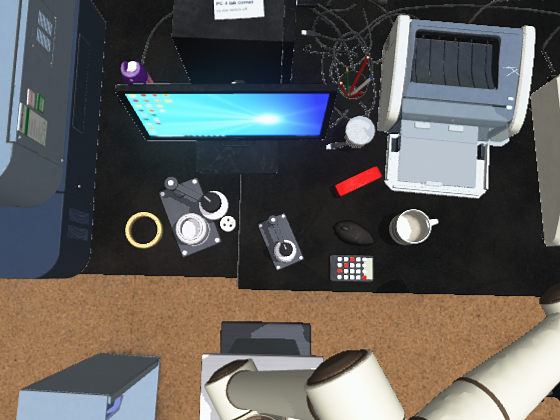

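View pics/side0.png

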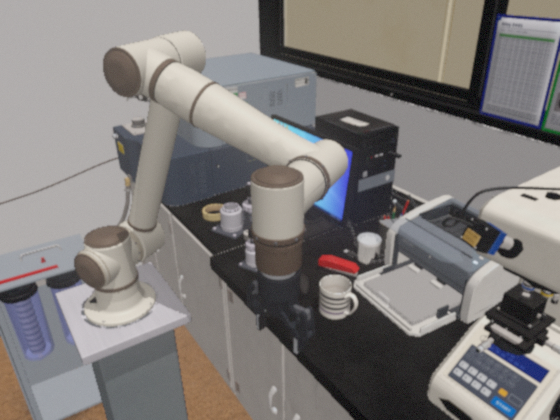

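The two candidate pots in the top view are the left plate (pot at 192,228, pivot near 171,184, cap near 214,204) and a smaller one at (283,250). The left one is larger and has the tape roll and steel disc beside it, so it fits the description. I'll confirm that in a crop.

Run:
```python
from h import *
d=np.load("top0.npz"); im=d["image"][...,::-1]
cv2.imwrite("pics/crop1.png",cv2.resize(im[130:280,110:310],None,fx=4,fy=4,interpolation=cv2.INTER_CUBIC))
w=cloud(d)
for n,(u,v) in dict(pivot=(171,184),pot=(192,228),cap=(212,200),bar=(190,194),disc=(228,224),tape=(130,229),small=(283,250),mon=(225,88),monb=(225,138)).items(): print(n,w[v,u].round(0))
# height classes
r=w[130:280,110:310]
z=r[...,2]
for lo,hi in((5,16),(78,102),(112,135),(137,148),(155,190)):
    m=((z>lo)&(z<hi)).astype(np.uint8); k,l,s,c=cv2.connectedComponentsWithStats(m)
    for i in range(1,k):
        if s[i,4]>25:
            p=r[l==i]; print(lo,hi,s[i,4],c[i].round(0)+[110,130],p.mean(0).round(1),p.min(0).round(0),p.max(0).round(0))
```

```text
pivot [573. 233. 143.]
pot [476. 195.  26.]
cap [531. 126. 179.]
bar [551. 187. 131.]
disc [490. 100.  20.]
tape [471. 364.   7.]
small [419. -45. 129.]
mon [743.  87. 356.]
monb [705. 109.  93.]
5 16 2470 [237. 157.] [674.3  84.2  11.1] [628. -27.   5.] [726. 200.  16.]
5 16 186 [193. 185.] [593.6 199.8  10.3] [570. 172.   5.] [617. 235.  16.]
5 16 1316 [187. 219.] [500.5 213.1   9.9] [402. 116.   5.] [582. 295.  16.]
5 16 738 [279. 240.] [452.6 -37.1   8.2] [ 374. -101.    5.] [524.  24.  16.]
5 16 33 [132. 228.] [474.5 357.9  10.2] [439. 343.   5.] [503. 365.  16.]
78 102 700 [226. 138.] [706.2 108.   93. ] [ 697. -108.   78.] [717. 318. 102.]
78 102 429 [191. 228.] [470.8 188.5  87. ] [433. 151.  78.] [510. 230. 100.]
78 102 315 [280. 239.] [448.5 -38.   88.8] [399. -77.  78.] [508.  -6. 102.]
112 135 601 [224. 132.] [712.2 108.4 123.7] [ 700. -105.  112.] [720. 317. 135.]
112 135 195 [187. 191.] [558.8 195.7 129.6] [537. 158. 116.] [590. 238. 135.]
112 135 262 [216. 208.] [518.9 124.1 116.1] [493.  96. 112.] [563. 167. 123.]
112 135 156 [285. 249.] [422.7 -50.9 127.5] [407. -67. 113.] [439. -35. 133.]
137 148 78 [170. 182.] [577.7 236.5 139.7] [562. 219. 137.] [592. 251. 146.]
155 190 346 [211. 202.] [527.4 130.  176.8] [504. 107. 155.] [553. 155. 186.]
```

View pics/crop1.png

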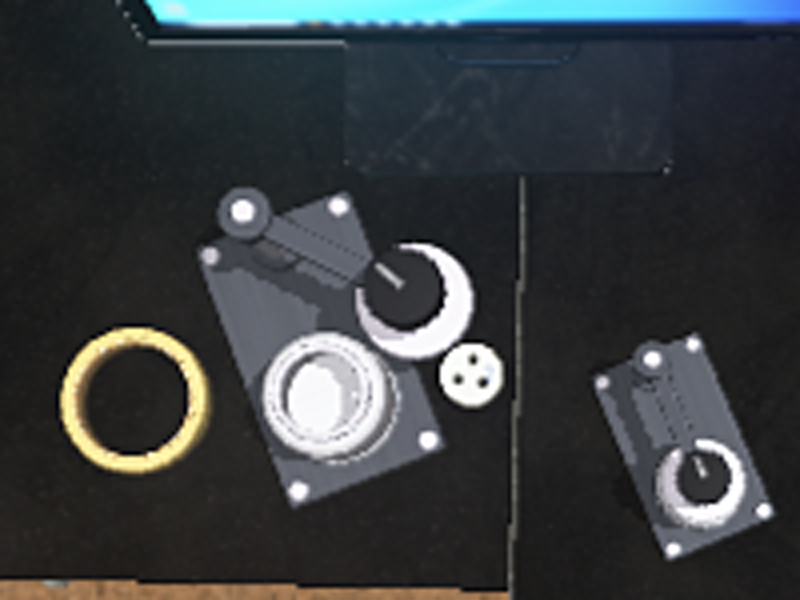

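The crop confirms it: the left plate is the larger pot, with its arm open from the hub (242,210 in the crop) to the black grip (405,290). The tape is on its left and the disc on its right.

| Point | Measured position (mm) |
|---|---|
| Pivot | (577, 235) |
| Pot | (471.5, 190.5) |
| Cap | (528.5, 131) |

The pivot-to-pot and pivot-to-cap distances both come out near 115 mm, as they should. The arm is open by about 0.73 rad. I'll straddle the bar 45 mm from the pivot and swing it shut.

Request:
servo_tool:
  plan:
    - [0.0835,0.1665,0.008,0,0,0.0275,0.35]
    - [0.0835,0.1665,0.008,0,0,0.0275,0.35]
    - [0.0835,0.1665,0.008,0,0,0.0275,0.35]
    - [0.0835,0.1665,0.008,0,0,0.0275,0.35]
    - [0.0835,0.1665,0.008,0,0,0.0275,0.35]
    - [0.0835,0.1665,0.008,0,0,0.0275,0.35]
    - [0.0835,0.1665,0.008,0,0,0.0275,0.35]
    - [0.0835,0.1665,0.008,0,0,0.0275,0.35]
    - [0.0835,0.1665,0.008,0,0,0.0275,0.35]
    - [0.0835,0.1665,0.008,0,0,0.0275,0.35]
    - [0.0835,0.1665,0.008,0,0,0.0275,0.35]
    - [0.0835,0.1665,0.008,0,0,0.0275,0.35]
    - [0.0835,0.1665,0.008,0,0,0.0275,0.35]
    - [0.0835,0.1665,0.008,0,0,0.0275,0.35]
    - [0.0835,0.1665,0.008,0,0,0.0275,0.35]
    - [0.0835,0.1665,0.008,0,0,0.0275,0.35]
    - [0,0,0,0,0,0,0.35]
    - [0,0,0,0,0,0,0.35]

```text
clock: 2.35
position: [557.8, 194.1, 238.8]
ee_rot: [-0.537, 0.843, 0.0, -0.001]
contact_force: [0.7, -0.5, -0.2]
gripper_width: 29.6
grasp_force: 0.0
```

Run:
```python
from h import *
s=arm.read_state()
from scipy.spatial.transform import Rotation as R
M=R.from_quat(s["ee_rot"]).as_matrix();print(s["joints"].round(3),s["position"],np.degrees(np.arctan2(M[1,1],M[0,1])),M[:,2].round(3),s["gripper_width"])
d=get("top");cv2.imwrite("pics/t1.png",cv2.resize(d["image"][100:280,90:330,::-1],None,fx=3,fy=3))
```

```text
[ 0.609  0.304 -0.017 -0.    -1.252 -1.045] [557.77598205 194.14388468 238.77481209] 155.0199201236371 [-0.002 -0.001 -1.   ] 29.622781309070565
```

View pics/t1.png

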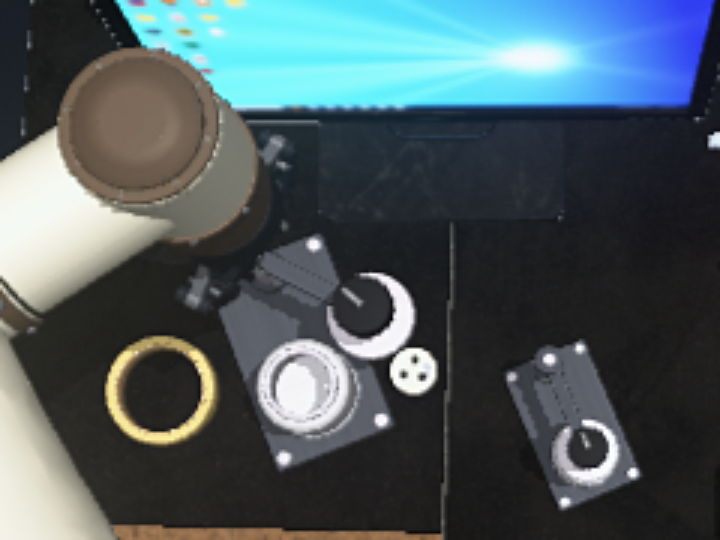

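The fingers straddle the bar line, one at (205,285) and the other behind it at (275,155), and the gripper is clear of the cap and the monitor. I'll descend.

Request:
servo_tool:
  plan:
    - [0,0,-0.06,0,0,0,0.35]
    - [0,0,-0.06,0,0,0,0.35]
    - [0,0,-0.06,0,0,0,0.35]
    - [0,0,-0.06,0,0,0,0.35]
    - [0,0,-0.06,0,0,0,0.35]
    - [0,0,-0.06,0,0,0,0.35]
    - [0,0,-0.036,0,0,0,0.35]
    - [0,0,-0.036,0,0,0,0.35]
    - [0,0,0,0,0,0,0.35]

```text
clock: 3.52
position: [557.9, 193.9, 109.5]
ee_rot: [-0.537, 0.843, -0.0, -0.001]
contact_force: [0.3, -0.4, 0.1]
gripper_width: 30.1
grasp_force: 0.0
```

Request:
servo_tool:
  plan:
    - [-0.014,0.0075,0,0,0,-0.0525,0.35]
    - [-0.013,0.009,0,0,0,-0.0525,0.35]
    - [-0.012,0.01,0,0,0,-0.0525,0.35]
    - [-0.011,0.0115,0,0,0,-0.0525,0.35]
    - [-0.0095,0.0125,0,0,0,-0.0525,0.35]
    - [-0.0085,0.0135,0,0,0,-0.0525,0.35]
    - [-0.007,0.014,0,0,0,-0.0525,0.35]
    - [0,0,0,0,0,0,0.35]

```text
clock: 4.53
position: [536.2, 218.2, 110.7]
ee_rot: [-0.199, 0.98, 0.0, 0.001]
contact_force: [0.5, -0.4, -0.6]
gripper_width: 30.0
grasp_force: 0.0
```

Request:
servo_tool:
  plan:
    - [-0.0026,0.006,0,0,0,0,0.35]
    - [-0.0026,0.006,0,0,0,0,0.35]
    - [-0.0026,0.006,0,0,0,0,0.35]
    - [0,0,0,0,0,0,0.35]

```text
clock: 5.03
position: [533.5, 223.3, 110.0]
ee_rot: [-0.199, 0.98, -0.0, -0.0]
contact_force: [0.4, 0.0, -0.8]
gripper_width: 29.9
grasp_force: 0.0
```

Run:
```python
from h import *
d=get("top");cv2.imwrite("pics/t2.png",cv2.resize(d["image"][130:280,110:310,::-1],None,fx=4,fy=4,interpolation=cv2.INTER_CUBIC))
w=cloud(d);z=w[...,2];m=((z>160)&(z<184));m[:130]=0;m[280:]=0;m[:,:110]=0;m[:,310:]=0
k,l,s,c=cv2.connectedComponentsWithStats(m.astype(np.uint8))
for i in range(1,k):
    if s[i,4]>25:
        p=w[l==i];print(s[i,4],c[i],p.mean(0),p.min(0),p.max(0))
```

```text
332 [210.41566265 201.46385542] [527.83747916 130.22428598 177.45031242] [504.4715896  106.86293006 160.22119484] [552.82412414 155.21486811 183.99392446]
```

View pics/t2.png

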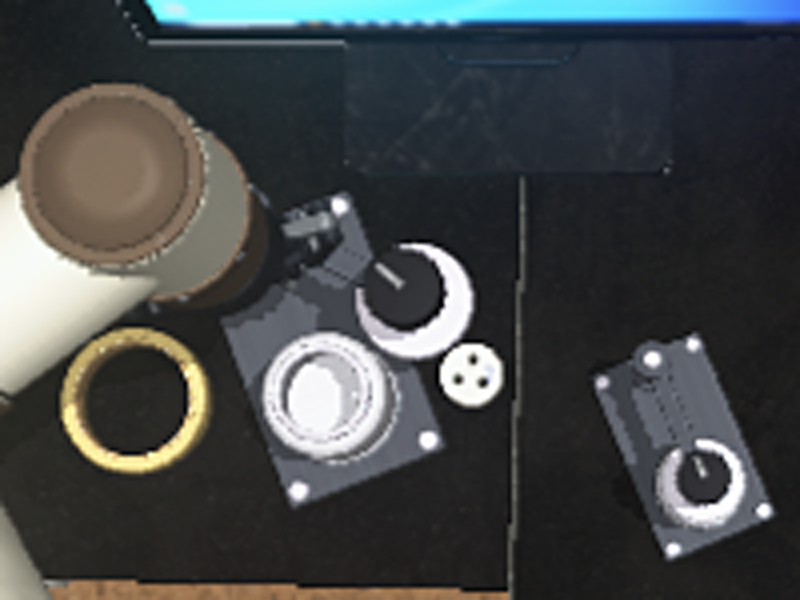

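The arm hasn't moved: the cap is still at (528,130). The fingers seem to have passed above the bar, or only part of the way. I'll check the finger heights.

Run:
```python
from h import *
d=get("top");w=cloud(d)
for v in range(176,204,3): print(v,[tuple(int(x) if x==x else 0 for x in w[v,u]) for u in range(176,204,4)])
d=get("side");cv2.imwrite("pics/s2.png",cv2.resize(d["image"][170:280,190:310,::-1],None,fx=5,fy=5,interpolation=cv2.INTER_CUBIC))
```

```text
176 [(619, 248, 0), (619, 237, 1), (620, 226, 2), (621, 216, -1), (621, 205, -2), (621, 194, 0), (621, 183, -1)]
179 [(587, 222, 136), (612, 237, -1), (612, 226, 0), (614, 217, -9), (611, 203, 8), (610, 191, 12), (613, 183, -2)]
182 [(552, 191, 293), (603, 236, 1), (602, 224, 7), (563, 175, 236), (563, 166, 238), (602, 191, 12), (604, 182, 3)]
185 [(539, 183, 333), (552, 189, 255), (554, 182, 247), (555, 174, 239), (554, 164, 246), (594, 191, 11), (596, 181, 2)]
188 [(533, 183, 331), (544, 187, 264), (546, 181, 250), (549, 174, 237), (548, 165, 241), (586, 191, 8), (586, 180, 9)]
191 [(529, 187, 312), (536, 186, 270), (548, 190, 197), (543, 175, 231), (544, 167, 224), (579, 191, 4), (578, 179, 12)]
194 [(523, 187, 311), (535, 192, 236), (541, 190, 196), (539, 178, 210), (551, 182, 131), (552, 172, 129), (570, 179, 10)]
197 [(519, 189, 298), (532, 196, 210), (538, 194, 170), (561, 211, 11), (544, 181, 131), (544, 172, 129), (544, 162, 129)]
200 [(514, 191, 284), (530, 203, 172), (552, 222, 9), (553, 211, 7), (553, 200, 9), (553, 189, 10), (537, 161, 130)]
203 [(543, 243, 12), (544, 233, 7), (544, 221, 12), (545, 211, 8), (545, 200, 7), (546, 190, 5), (531, 163, 116)]
```

View pics/s2.png

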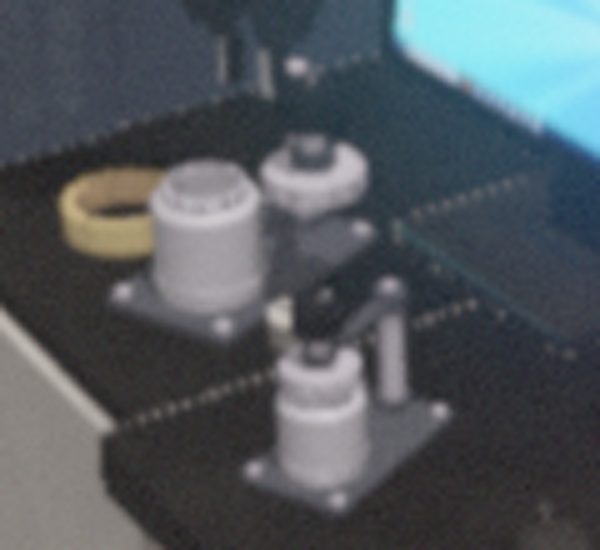

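Run:
```python
from h import *
for n in("top","side"):
    d=get(n);w=cloud(d);m=(abs(w[...,0]-533)<60)&(abs(w[...,1]-223)<60)&(w[...,2]>95)&(w[...,2]<230)
    v,u=np.nonzero(m); p=w[m]; o=np.argsort(p[:,2])[:400:8]
    print(n); print([(u[i],v[i],*p[i].round().astype(int)) for i in o])
    q=np.array([533.5,223.3,110,1]);c=d["world_to_cam"]@q;print((d["K"]@c[:3]/c[2])[:2])
```

```text
top
[(np.int64(182), np.int64(220), np.int64(490), np.int64(210), np.int64(95)), (np.int64(191), np.int64(216), np.int64(501), np.int64(188), np.int64(96)), (np.int64(190), np.int64(217), np.int64(498), np.int64(190), np.int64(98)), (np.int64(199), np.int64(205), np.int64(527), np.int64(166), np.int64(113)), (np.int64(200), np.int64(205), np.int64(526), np.int64(163), np.int64(118)), (np.int64(197), np.int64(193), np.int64(555), np.int64(171), np.int64(126)), (np.int64(193), np.int64(197), np.int64(545), np.int64(180), np.int64(128)), (np.int64(196), np.int64(198), np.int64(542), np.int64(172), np.int64(129)), (np.int64(194), np.int64(194), np.int64(552), np.int64(177), np.int64(130)), (np.int64(195), np.int64(198), np.int64(542), np.int64(174), np.int64(131)), (np.int64(198), np.int64(200), np.int64(537), np.int64(166), np.int64(132)), (np.int64(177), np.int64(180), np.int64(585), np.int64(220), np.int64(134)), (np.int64(177), np.int64(181), np.int64(582), np.int64(219), np.int64(138)), (np.int64(181), np.int64(202), np.int64(529), np.int64(205), np.int64(149)), (np.int64(184), np.i
[... 4345 characters left out ...]
nt64(166), np.int64(503), np.int64(259), np.int64(217)), (np.int64(253), np.int64(170), np.int64(563), np.int64(170), np.int64(218)), (np.int64(242), np.int64(170), np.int64(530), np.int64(189), np.int64(220)), (np.int64(224), np.int64(164), np.int64(503), np.int64(272), np.int64(221)), (np.int64(237), np.int64(167), np.int64(526), np.int64(218), np.int64(222)), (np.int64(227), np.int64(164), np.int64(509), np.int64(260), np.int64(223)), (np.int64(239), np.int64(168), np.int64(525), np.int64(201), np.int64(224)), (np.int64(250), np.int64(169), np.int64(550), np.int64(167), np.int64(226)), (np.int64(230), np.int64(162), np.int64(521), np.int64(261), np.int64(228))]
[239.73545164 194.34788186]
```

The fingertips are at about z = 140–145, roughly 25 mm higher than the reported TCP implies, so they passed over the bar. I'll close the fingers here, in free space, to calibrate the true tip height.

Request:
servo_tool:
  plan:
    - [0,0,0,0,0,0,0]
    - [0,0,0,0,0,0,0]
    - [0,0,0,0,0,0,0]
    - [0,0,0,0,0,0,0]

```text
clock: 5.78
position: [533.5, 223.2, 110.0]
ee_rot: [-0.199, 0.98, -0.0, -0.0]
contact_force: [0.3, 0.2, -0.7]
gripper_width: 0.3
grasp_force: 0.0
```

Run:
```python
from h import *
d=get("side");w=cloud(d);m=(abs(w[...,0]-533)<45)&(abs(w[...,1]-223)<45)&(w[...,2]>100)&(w[...,2]<330)
m[:,247:]=0
v,u=np.nonzero(m); p=w[m]
for r in range(160,200,2):
    k=v==r
    if k.any(): print(r,u[k].min(),u[k].max(),p[k].mean(0).round(),p[k].min(0).round(),p[k].max(0).round())
cv2.imwrite("pics/s3.png",cv2.resize(d["image"][110:220,180:300,::-1],None,fx=5,fy=5,interpolation=cv2.INTER_CUBIC))
```

```text
160 228 246 [527. 217. 249.] [511. 180. 239.] [546. 258. 259.]
162 225 246 [523. 225. 239.] [504. 181. 227.] [543. 266. 249.]
164 225 246 [523. 222. 233.] [501. 181. 218.] [543. 268. 243.]
166 226 246 [524. 222. 225.] [503. 182. 212.] [550. 258. 236.]
168 227 245 [525. 225. 216.] [508. 192. 202.] [558. 264. 225.]
170 229 245 [528. 220. 209.] [512. 202. 202.] [555. 254. 216.]
172 230 245 [528. 220. 202.] [512. 188. 196.] [550. 247. 210.]
174 231 245 [528. 217. 195.] [515. 186. 187.] [543. 247. 203.]
176 235 246 [531. 204. 191.] [519. 180. 187.] [540. 224. 198.]
178 236 244 [531. 209. 181.] [524. 186. 175.] [539. 230. 189.]
180 236 243 [531. 215. 171.] [524. 203. 166.] [540. 233. 175.]
182 236 244 [533. 214. 163.] [523. 203. 160.] [548. 227. 166.]
184 237 246 [540. 218. 152.] [523. 207. 137.] [570. 239. 157.]
186 237 245 [536. 218. 145.] [524. 206. 129.] [566. 239. 151.]
```

View pics/s3.png

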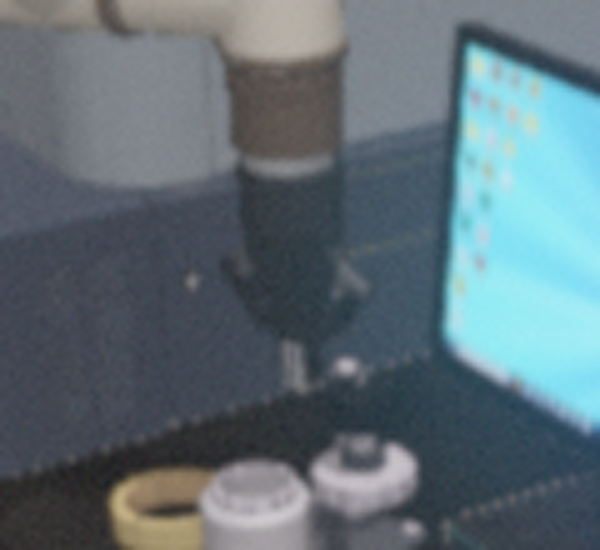

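Run:
```python
from h import *
d=get("side");w=cloud(d)
for r in range(180,202,1): print(r,[tuple(w[r,u].round().astype(int).tolist()) if w[r,u,0]==w[r,u,0] else 0 for u in (237,239,241,243)], d["image"][r,239].tolist())
print(d["z_map"][180:196,236:246].round().astype(int))
```

```text
180 [(524, 219, 172), (527, 210, 174), (534, 208, 173), (543, 211, 170)] [111, 114, 118]
181 [(524, 220, 167), (529, 215, 168), (533, 207, 170), (542, 209, 167)] [112, 114, 120]
182 [(524, 221, 163), (529, 215, 164), (533, 207, 166), (542, 210, 162)] [112, 115, 119]
183 [(522, 217, 161), (526, 210, 162), (536, 213, 159), (545, 215, 156)] [118, 119, 123]
184 [(528, 229, 151), (528, 214, 157), (536, 215, 154), (541, 208, 156)] [120, 120, 125]
185 [(529, 232, 146), (527, 213, 154), (531, 204, 156), (541, 208, 152)] [121, 122, 125]
186 [(524, 223, 146), (528, 214, 149), (537, 216, 146), (547, 219, 142)] [120, 120, 124]
187 [(651, 466, 15), (530, 219, 142), (535, 213, 143), (687, 479, 0)] [106, 107, 111]
188 [(657, 478, 3), (668, 479, 0), (677, 478, -2), (682, 469, 0)] [83, 86, 90]
189 [(653, 470, 3), (658, 461, 5), (673, 471, -3), (673, 453, 4)] [58, 62, 67]
190 [(652, 469, -1), (653, 453, 5), (661, 450, 4), (672, 453, 0)] [41, 49, 57]
191 [(645, 456, 1), (648, 444, 5), (664, 456, -4), (670, 449, -3)] [51, 55, 61]
192 [(643, 452, -2), (649, 446, -1), (655, 439, 1), (661, 433, 1)] [51, 56
[... 853 characters left out ...]
1732 2043]
 [1737 1724 1732 1721 1729 1729 1722 1737 1731 2055]
 [2026 1740 1731 1727 1727 1733 1733 1729 1732 1773]
 [2033 1747 1724 1728 1731 1722 1730 1731 2051 1772]
 [2031 1737 1731 1731 1734 1738 1727 1747 2058 1777]
 [2035 2040 1740 1739 1733 1736 2067 2074 2076 1656]
 [2050 2057 2068 2064 2065 2069 2060 2063 2066 1649]
 [2051 2049 2058 2044 2049 2062 2044 2045 2061 1661]
 [2056 2050 2049 2036 2044 2038 2048 2047 2051 1660]
 [2037 2035 2026 2027 2041 2048 2034 2044 2036 1660]
 [2034 2034 2020 2032 2022 2028 2019 2027 2029 1662]
 [2014 2010 2024 2011 2015 2019 2023 2024 2013 1672]
 [2015 2020 2023 2015 2013 2013 2010 2013 2010 2010]
 [2002 2004 1998 2002 2006 2005 1992 1995 2005 2001]]
```

With the fingers closed, the tips are at z ≈ 141 while the reported TCP is 110, so the real tips sit about 29 mm above the reported point. I'll allow for that: lift, go back, straddle the bar again, and descend 30 mm lower than before.

Request:
servo_tool:
  plan:
    - [0,0,0.1,0,0,0,0.35]
    - [0.0166,-0.0192,0,0,0,0.0735,0.35]
    - [0.0166,-0.0192,0,0,0,0.0735,0.35]
    - [0.0166,-0.0192,0,0,0,0.0735,0.35]
    - [0.0166,-0.0192,0,0,0,0.0735,0.35]
    - [0.0166,-0.0192,0,0,0,0.0735,0.35]
    - [0,0,0,0,0,0,0.35]
    - [0,0,-0.05,0,0,0,0.35]
    - [0,0,-0.05,0,0,0,0.35]
    - [0,0,-0.02,0,0,0,0.35]
    - [0,0,-0.02,0,0,0,0.35]
    - [0,0,-0.02,0,0,0,0.35]
    - [0,0,-0.02,0,0,0,0.35]
    - [0,0,0,0,0,0,0.35]

```text
clock: 7.62
position: [558.1, 194.2, 85.5]
ee_rot: [-0.537, 0.843, 0.0, -0.0]
contact_force: [0.8, 0.4, 0.7]
gripper_width: 29.9
grasp_force: 0.0
```

Request:
servo_tool:
  plan:
    - [0,0,-0.02,0,0,0,0.35]
    - [-0.014,0.0075,0,0,0,-0.0525,0.35]
    - [-0.013,0.009,0,0,0,-0.0525,0.35]
    - [-0.012,0.01,0,0,0,-0.0525,0.35]
    - [0,0,0,0,0,0,0.35]

```text
clock: 8.25
position: [547.0, 202.1, 79.7]
ee_rot: [-0.399, 0.917, -0.0, 0.0]
contact_force: [2.0, -2.0, -3.5]
gripper_width: 29.7
grasp_force: 1.5
```

Now it is touching the bar, so I'll continue the swing.

Request:
servo_tool:
  plan:
    - [-0.011,0.0115,0,0,0,-0.0525,0.35]
    - [-0.0095,0.0125,0,0,0,-0.0525,0.35]
    - [-0.0085,0.0135,0,0,0,-0.0525,0.35]
    - [-0.007,0.014,0,0,0,-0.0525,0.35]
    - [0,0,0,0,0,0,0.35]

```text
clock: 8.88
position: [536.0, 217.6, 79.8]
ee_rot: [-0.2, 0.98, -0.0, -0.0]
contact_force: [1.4, -1.6, -1.4]
gripper_width: 30.0
grasp_force: 1.1
```

```bash
cat >> h.py <<'E'
def cap(lo=150,hi=190):
    d=get("top");w=cloud(d);z=w[...,2];m=((z>lo)&(z<hi));m[:130]=0;m[280:]=0;m[:,:110]=0;m[:,260:]=0
    k,l,s,c=cv2.connectedComponentsWithStats(m.astype(np.uint8))
    for i in range(1,k):
        if s[i,4]>25:
            p=w[l==i];q=p[p[:,2]>np.median(p[:,2])-6];print(s[i,4],c[i].round(),np.median(p[:,2]).round(1),((q.min(0)+q.max(0))/2).round(1),np.ptp(q,axis=0).round(1))
    return d
E
python3 -c "from h import *;cap()"
```

```text
64 [190. 195.] 167.3 [540.6 177.3 175.4] [25.8 36.6 28.1]
351 [190. 222.] 177.9 [478.  178.6 178. ] [47.7 47.7 11.7]
```

Request:
servo_tool:
  plan:
    - [-0.0026,0.006,0,0,0,0,0.35]
    - [-0.0026,0.006,0,0,0,0,0.35]
    - [-0.0026,0.006,0,0,0,0,0.35]
    - [0,0,0,0,0,0,0.35]

```text
clock: 9.43
position: [532.9, 222.0, 79.8]
ee_rot: [-0.199, 0.98, -0.001, -0.001]
contact_force: [1.8, -4.3, -1.0]
gripper_width: 30.0
grasp_force: 2.6
```

```bash
python3 -c "from h import *;cap()"
```

```text
61 [187. 197.] 167.7 [538.1 183.1 175.8] [25.9 34.2 27.4]
26 [155. 210.] 178.2 [504.4 261.9 181.2] [ 8.3 14.6 17.5]
359 [186. 224.] 177.9 [473.3 187.1 178.7] [48.1 45.9 13.3]
```

Request:
servo_tool:
  plan:
    - [-0.0026,0.006,0,0,0,0,0.35]
    - [0,0,0,0,0,0,0.35]

```text
clock: 9.72
position: [532.1, 223.2, 79.7]
ee_rot: [-0.199, 0.98, -0.001, -0.001]
contact_force: [2.3, -7.6, -1.5]
gripper_width: 30.1
grasp_force: 3.5
```

Request:
servo_tool:
  plan:
    - [-0.0026,0.006,0,0,0,0,0.35]
    - [0,0,0,0,0,0,0.35]

```text
clock: 9.98
position: [532.1, 223.2, 79.8]
ee_rot: [-0.199, 0.98, -0.003, -0.001]
contact_force: [6.9, -12.5, -2.2]
gripper_width: 29.7
grasp_force: 7.0
```

```bash
python3 -c "from h import *;cap()"
```

```text
64 [187. 197.] 168.4 [536.4 183.6 176.5] [25.2 34.3 26.9]
355 [185. 225.] 178.1 [472.8 190.6 178.6] [47.3 48.6 13. ]
```

The tool has stalled and the force is climbing. The cap is at (472.8, 190.6), directly over the pot and on its stop. One more nudge, then back off to the centre and rise.

Request:
servo_tool:
  plan:
    - [-0.0026,0.006,0,0,0,0,0.35]
    - [0,0,0,0,0,0,0.35]
    - [0.0042,-0.0098,0,0,0,0,0.35]
    - [0.0042,-0.0098,0,0,0,0,0.35]
    - [0.0042,-0.0098,0,0,0,0,0.35]
    - [0.0042,-0.0098,0,0,0,0,0.35]
    - [0,0,0,0,0,0,0.35]
    - [0,0,0.06,0,0,0,0.35]
    - [0,0,0.1,0,0,0,0.35]
    - [0,0,0.1,0,0,0,0.5]
    - [0,0,0.1,0,0,0,1]
    - [0,0,0,0,0,0,1]

```text
clock: 11.52
position: [537.6, 218.0, 190.9]
ee_rot: [-0.199, 0.98, 0.001, 0.003]
contact_force: [-0.3, 0.1, -0.9]
gripper_width: 76.9
grasp_force: 0.0
```

```bash
python3 -c "from h import *;cap()"
```

```text
354 [185. 225.] 178.2 [472.8 189.8 180.2] [47.4 49.6 15.3]
```

Request:
servo_tool:
  plan:
    - [-0.0128,-0.00545,0,0,0,0.0873,1]
    - [-0.0128,-0.00545,0,0,0,0.0873,1]
    - [-0.0128,-0.00545,0,0,0,0.0873,1]
    - [-0.0128,-0.00545,0,0,0,0.0873,1]
    - [-0.0128,-0.00545,0,0,0,0.0873,1]
    - [-0.0128,-0.00545,0,0,0,0.0873,1]
    - [-0.0128,-0.00545,0,0,0,0.0873,1]
    - [-0.0128,-0.00545,0,0,0,0.0873,1]
    - [-0.0128,-0.00545,0,0,0,0.0873,1]
    - [-0.0128,-0.00545,0,0,0,0.0873,1]
    - [-0.0128,-0.00545,0,0,0,0.0873,1]
    - [-0.0128,-0.00545,0,0,0,0.0873,1]
    - [-0.0128,-0.00545,0,0,0,0.0873,1]
    - [-0.0128,-0.00545,0,0,0,0.0873,1]
    - [-0.0128,-0.00545,0,0,0,0.0873,1]
    - [-0.0128,-0.00545,0,0,0,0.0873,1]
    - [-0.0128,-0.00545,0,0,0,0.0873,1]
    - [0,0,0,0,0,0,1]
    - [0,0,0,0,0,0,1]

```text
clock: 13.95
position: [470.8, 189.0, 187.4]
ee_rot: [0.994, 0.112, -0.001, 0.0]
contact_force: [-0.4, 0.5, -0.1]
gripper_width: 85.7
grasp_force: 0.0
```

```bash
cat >> h.py <<'E'
def st():
    from scipy.spatial.transform import Rotation as R
    s=arm.read_state();M=R.from_quat(s["ee_rot"]).as_matrix()
    print(s["joints"].round(3),s["position"].round(1),"yaw",np.degrees(np.arctan2(M[1,1],M[0,1])).round(1),M[:,2].round(3),"w",s["gripper_width"].round(1),"F",s["contact_force"].round(1),"T",s["wrist_torque"].round(2),"g",s["grasp_force"])
E
python3 -c "
from h import *
st()
d=get('side');w=cloud(d);m=(abs(w[...,0]-472)<75)&(abs(w[...,1]-190)<75)&(w[...,2]>195)&(w[...,2]<275)
v,u=np.nonzero(m);p=w[m]
for c in range(u.min(),u.max()+1,2):
    k=np.nonzero(u==c)[0]
    if len(k): j=k[np.argmax(v[k])];print(c,v[j],p[j].round())
"
```

```text
Traceback (most recent call last):
  File "h.py", line 20, in st
    print(s["joints"].round(3),s["position"].round(1),"yaw",np.degrees(np.arctan2(M[1,1],M[0,1])).round(1),M[:,2].round(3),"w",s["gripper_width"].round(1),"F",s["contact_force"].round(1),"T",s["wrist_torque"].round(2),"g",s["grasp_force"])
                                                                                                                               ^^^^^^^^^^^^^^^^^^^^^^^^
AttributeError: 'float' object has no attribute 'round'
```

```bash
sed -i 's/s\["gripper_width"\].round(1)/s["gripper_width"]/' h.py
python3 -c "
from h import *
st()
d=get('side');w=cloud(d);m=(abs(w[...,0]-472)<75)&(abs(w[...,1]-190)<75)&(w[...,2]>195)&(w[...,2]<275)
v,u=np.nonzero(m);p=w[m]
for c in range(u.min(),u.max()+1,2):
    k=np.nonzero(u==c)[0]
    if len(k): j=k[np.argmax(v[k])];print(c,v[j],p[j].round())
"
```

```text
[ 0.702  0.196 -0.296 -0.    -1.079  1.093] [470.8 189.  187.4] yaw -77.2 [-0.001 -0.001 -1.   ] w 85.7493706325473 F [-0.4  0.5 -0.1] T [-0.02  0.01 -0.04] g 0.0
214 156 [450. 238. 275.]
216 166 [451. 230. 240.]
218 168 [455. 224. 234.]
220 167 [464. 226. 235.]
222 165 [475. 233. 237.]
234 174 [473. 143. 235.]
236 175 [478. 137. 233.]
238 174 [486. 139. 233.]
240 172 [493. 137. 240.]
```

Request:
servo_tool:
  plan:
    - [0.004,0.003,-0.04,0,0,0,1]
    - [0,0,-0.05,0,0,0,1]
    - [0,0,-0.05,0,0,0,1]
    - [0,0,-0.05,0,0,0,1]
    - [0,0,-0.043,0,0,0,1]
    - [0,0,0,0,0,0,1]

```text
clock: 14.75
position: [471.6, 189.5, 116.8]
ee_rot: [0.994, 0.113, -0.001, 0.001]
contact_force: [-0.6, 0.0, 0.1]
gripper_width: 85.5
grasp_force: 0.0
```

Request:
servo_tool:
  plan:
    - [0,0,0,0,0,0,0]
    - [0,0,0,0,0,0,0]
    - [0,0,0,0,0,0,0]
    - [0,0,0,0,0,0,0]
    - [0,0,0,0,0,0,0]
    - [0,0,0,0,0,0,0]

```text
clock: 15.5
position: [472.7, 190.2, 119.0]
ee_rot: [0.994, 0.113, 0.001, -0.0]
contact_force: [-2.1, -0.6, 5.1]
gripper_width: 46.5
grasp_force: 61.1
```

```bash
python3 -c "
from h import *
st()
d=cap();cv2.imwrite('pics/t4.png',cv2.resize(d['image'][130:280,110:310,::-1],None,fx=4,fy=4,interpolation=cv2.INTER_CUBIC))"
```

```text
[ 7.020e-01  2.690e-01 -3.910e-01  1.000e-03 -9.100e-01  1.095e+00] [472.7 190.2 119. ] yaw -77.0 [ 0.001  0.001 -1.   ] w 46.5434193014456 F [-2.1 -0.6  5.1] T [-0.15  0.39  0.06] g 61.0570228099823
42 [191. 231.] 171.9 [458.1 173.8 175.1] [17.4 22.3 15.4]
```

The grip is on at 46.5 mm with 61 N. Now I'll screw clockwise, following the cap down 6 mm per rad.

Request:
servo_tool:
  plan:
    - [0,0,-0.0035,0,0,-0.0873,0]
    - [0,0,-0.0035,0,0,-0.0873,0]
    - [0,0,-0.0035,0,0,-0.0873,0]
    - [0,0,-0.0035,0,0,-0.0873,0]
    - [0,0,-0.0035,0,0,-0.0873,0]
    - [0,0,-0.0035,0,0,-0.0873,0]
    - [0,0,0,0,0,0,0]

```text
clock: 16.42
position: [472.6, 190.1, 112.6]
ee_rot: [0.917, -0.4, 0.0, -0.0]
contact_force: [-1.2, -0.2, 6.1]
gripper_width: 46.5
grasp_force: 61.1
```

```bash
python3 -c "
from h import *
st()"
```

```text
[ 0.702  0.276 -0.399  0.001 -0.894  0.046] [472.6 190.1 112.6] yaw -137.1 [ 0.001  0.    -1.   ] w 46.506558478176736 F [-1.2 -0.2  6.1] T [-0.18  0.39 -0.17] g 61.081202030181885
```

Request:
servo_tool:
  plan:
    - [0,0,-0.0035,0,0,-0.0873,0]
    - [0,0,-0.0035,0,0,-0.0873,0]
    - [0,0,-0.0035,0,0,-0.0873,0]
    - [0,0,-0.0035,0,0,-0.0873,0]
    - [0,0,-0.0035,0,0,-0.0873,0]
    - [0,0,-0.0035,0,0,-0.0873,0]
    - [0,0,-0.0035,0,0,-0.0873,0]
    - [0,0,0,0,0,0,0]

```text
clock: 17.42
position: [472.6, 190.1, 105.7]
ee_rot: [-0.526, 0.851, -0.001, 0.0]
contact_force: [-2.9, 0.4, 7.3]
gripper_width: 47.1
grasp_force: 61.2
```

```bash
python3 -c "
from h import *
st()"
```

```text
[ 0.703  0.285 -0.409  0.003 -0.877 -1.168] [472.6 190.1 105.7] yaw 153.4 [ 0.002 -0.001 -1.   ] w 47.0774156700994 F [-2.9  0.4  7.3] T [-0.11  0.91  2.03] g 61.24236345291138
```

Request:
servo_tool:
  plan:
    - [0,0,-0.001,0,0,-0.04,0]
    - [0,0,-0.001,0,0,-0.04,0]
    - [0,0,0,0,0,0,0]

```text
clock: 17.8
position: [472.9, 190.3, 105.5]
ee_rot: [-0.454, 0.891, -0.001, 0.001]
contact_force: [-2.6, -0.7, 8.4]
gripper_width: 46.9
grasp_force: 61.8
```

```bash
python3 -c "
from h import *
st()"
```

```text
[ 0.702  0.285 -0.409  0.002 -0.875 -1.333] [472.9 190.3 105.5] yaw 144.0 [ 0.002 -0.    -1.   ] w 46.93586402715732 F [-2.6 -0.7  8.4] T [-0.25  0.69  0.63] g 61.83318614959717
```

The torque jumped to 2 N·m at about 130°, then the pads slipped, which looks like the tight stop. I'll release, rise and measure the cap height, which should be 166 mm at the top when tight.

Request:
servo_tool:
  plan:
    - [0,0,0,0,0,0,1]
    - [0,0,0,0,0,0,1]
    - [0,0,0,0,0,0,1]
    - [0,0,0,0,0,0,1]
    - [0,0,0.1,0,0,0,1]
    - [0,0,0.15,0,0,0,1]
    - [0,0,0.15,0,0,0,1]
    - [0,0,0,0,0,0,1]

```text
clock: 18.8
position: [474.2, 191.2, 227.9]
ee_rot: [-0.452, 0.892, 0.001, 0.004]
contact_force: [0.2, -0.5, -0.5]
gripper_width: 85.6
grasp_force: 0.0
```

```bash
python3 -c "
from h import *
st()
d=cap(150,182);cv2.imwrite('pics/t5.png',cv2.resize(d['image'][130:280,110:310,::-1],None,fx=4,fy=4,interpolation=cv2.INTER_CUBIC))
d=get('side');w=cloud(d);m=(np.hypot(w[...,0]-472,w[...,1]-190)<22)&(w[...,2]>140)&(w[...,2]<190);p=w[m][:,2];print(np.percentile(p,[5,50,80,95,100]),len(p))"
```

```text
[ 7.020e-01  1.660e-01 -2.290e-01  1.000e-03 -1.167e+00 -1.334e+00] [474.2 191.2 227.9] yaw 143.8 [ 0.007  0.005 -1.   ] w 85.56932742745508 F [ 0.2 -0.5 -0.5] T [-0.    0.04  0.02] g 0.0
259 [187. 226.] 165.2 [472.  188.  165.2] [47.8 42.6 10.6]
[146.11304778 164.95141362 166.96544239 168.45891753 169.96134832] 80
```

View pics/t5.png

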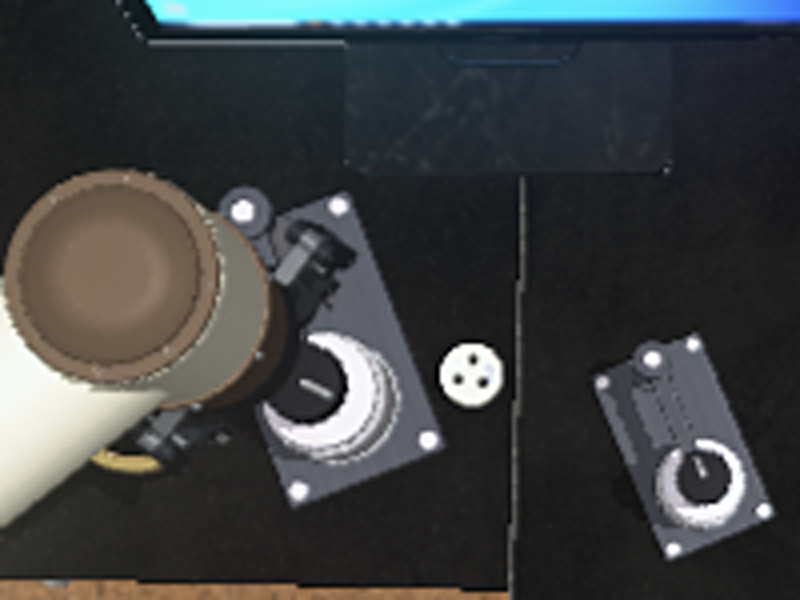

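The cap top went from 178.2 to 165.2 mm. That is a 13 mm drop, and full travel is 14.4 mm. The white mark at (316,387) has turned about 130°. To be sure it's tight, I'll regrip and check for the stop again.

Request:
servo_tool:
  plan:
    - [-0.004,-0.003,-0.15,0,0,0,1]
    - [0,0,-0.15,0,0,0,1]
    - [0,0,-0.06,0,0,0,1]
    - [0,0,-0.04,0,0,0,1]
    - [0,0,0,0,0,0,1]
    - [0,0,0,0,0,0,0]
    - [0,0,0,0,0,0,0]
    - [0,0,0,0,0,0,0]
    - [0,0,0,0,0,0,0]
    - [0,0,0,0,0,0,0]
    - [0,0,0,0,0,0,0]
    - [0,0,0,0,0,-0.03,0]

```text
clock: 20.4
position: [471.7, 189.3, 105.0]
ee_rot: [-0.426, 0.905, -0.0, 0.001]
contact_force: [-1.8, -1.5, 4.6]
gripper_width: 46.7
grasp_force: 60.8
```

```bash
python3 -c "
from h import *
st()"
```

```text
[ 7.020e-01  2.830e-01 -4.120e-01  1.000e-03 -8.730e-01 -1.393e+00] [471.7 189.3 105. ] yaw 140.5 [ 0.002  0.    -1.   ] w 46.74869170209078 F [-1.8 -1.5  4.6] T [0.06 0.42 1.29] g 60.77772617340088
```

Request:
servo_tool:
  plan:
    - [0,0,0,0,0,-0.03,0]
    - [0,0,0,0,0,-0.03,0]

```text
clock: 20.65
position: [471.0, 188.7, 104.9]
ee_rot: [-0.373, 0.928, -0.001, -0.0]
contact_force: [-3.0, -1.9, 8.1]
gripper_width: 46.5
grasp_force: 61.9
```

```bash
python3 -c "
from h import *
st()"
```

```text
[ 0.703  0.283 -0.413  0.003 -0.875 -1.51 ] [471.  188.7 104.9] yaw 133.8 [ 0.    -0.002 -1.   ] w 46.54939951359512 F [-3.  -1.9  8.1] T [-0.12  0.84  1.75] g 61.91929221153259
```

Request:
servo_tool:
  plan:
    - [0,0,0,0,0,-0.03,0]
    - [0,0,0,0,0,-0.03,0]

```text
clock: 20.9
position: [472.4, 190.0, 104.9]
ee_rot: [-0.317, 0.948, -0.0, 0.002]
contact_force: [0.8, 0.8, 1.2]
gripper_width: 46.5
grasp_force: 62.2
```

```bash
python3 -c "
from h import *
st()"
```

```text
[ 0.703  0.284 -0.412  0.003 -0.871 -1.63 ] [472.4 190.  104.9] yaw 127.0 [ 0.004  0.    -1.   ] w 46.48412258898895 F [0.8 0.8 1.2] T [ 0.3  -0.21  2.45] g 62.20573425292969
```

Torque resists straight away, at 1.3–2.4 N·m against 0.15 for free turning, so the cap is on its stop. I'll let go, retreat and check.

Request:
servo_tool:
  plan:
    - [0,0,0,0,0,0,1]
    - [0,0,0,0,0,0,1]
    - [0,0,0,0,0,0,1]
    - [0,0,0,0,0,0,1]
    - [0,0,0.1,0,0,0,1]
    - [0,0,0.15,0,0,0,1]
    - [0,0,0.15,0,0,0,1]
    - [0,-0.18,0.05,0,0,0,1]
    - [0,-0.18,0,0,0,0,1]
    - [0,-0.18,0,0,0,0,1]
    - [0,-0.18,0,0,0,0,1]
    - [0,-0.18,0,0,0,0,1]
    - [0,-0.18,0,0,0,0,1]
    - [0,0,0,0,0,0,1]

```text
clock: 22.65
position: [470.4, -137.9, 238.5]
ee_rot: [-0.311, 0.95, 0.0, -0.0]
contact_force: [-0.2, -0.1, -1.1]
gripper_width: 85.3
grasp_force: 0.0
```

```bash
python3 -c "
from h import *
st()
d=cap(150,182);cv2.imwrite('pics/t6.png',cv2.resize(d['image'][130:280,110:310,::-1],None,fx=4,fy=4,interpolation=cv2.INTER_CUBIC))"
```

```text
[ 0.047  0.126 -0.249  0.    -1.196 -0.985] [ 470.4 -137.9  238.5] yaw 126.2 [-0.001 -0.    -1.   ] w 85.32582349767823 F [-0.2 -0.1 -1.1] T [ 0.04 -0.02  0.01] g 0.0
335 [185. 225.] 164.8 [472.1 190.4 165.5] [48.1 48.1 12.5]
```

View pics/t6.png

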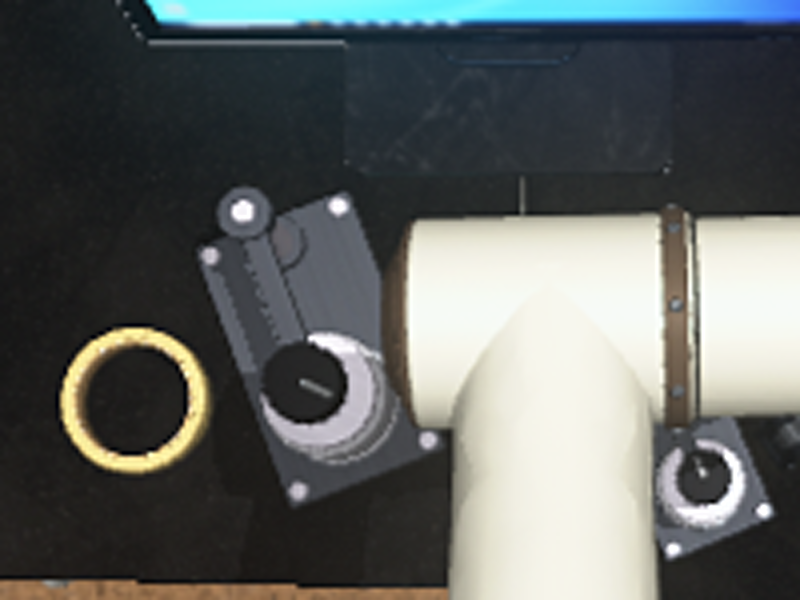

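The arm lies over the pot with the cap centred on it. The mark at (303,378)→(330,395) did not shift in the second tightening, so the cap is on its stop. The tape and the plate are undisturbed. I'll hand in.

```bash
python3 -c "from h import *;print(arm.job_done())"
```

```text
the job is handed in; nothing more can be done
None
```

The lid arm was swung back over the larger pot to its stop, then the cap was screwed clockwise until it would turn no further and released; I handed the job in at about 23 s, and the hand-in call gave no verdict.

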